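# Spin-check the soldering turntable and stop it on its mark

### The arm

A 7-joint arm with a two-finger parallel gripper is mounted at the origin on the work surface. World frame = base frame: x ahead of the robot, y to its left, z up, the work surface at z = 0. Lengths are in m, angles in rad, forces in N, time in s.
With the tool pointing down it reaches from about 0.4 to 0.85 m from the base axis. Payload 10.4 kg.
Tool frame: the origin (TCP) lies on the centre line of the jaws, within the pads' length; the fingertips stand 8 mm ahead of it and the grasp point (between the pads) lies 11 mm behind it (r.finger_overhang is the distance from the TCP to the fingertips, in m); z points along the fingers, y is the line along which they close (so a half turn about z gives the same grasp; the last joint's range is limited). The gripper opens to 87 mm and grips with 3 to 60 N. Pads are 19 mm wide; open, the fingers measure 117 mm over their backs; the gripper's body (75 mm by 190 mm) begins 51 mm behind the grasp point.
Start: joints at [-1.22, 0.332, -0.065, 1.46, 0.022, 1.35, -0.088], TCP at [0.228, 0.582, 0.231] pointing down, gripper open.
Joint ranges: [-2.6, 2.6], [-0.5, 2.12], [-1.47, 1.34], [0.16, 2.42], [-1.27, 4.41], [0.06, 2.06], [-2.6, 2.6]. Speed limits (rad/s): [2.22, 2.22, 2.79, 2.79, 3.14, 3.14, 3.14].

### API

Orientations are given as a unit quaternion [x, y, z, w].
In Python, from bench import r, vision gives the robot as it stands.
- The arm moves only by the tool drive_tool, never from a script. Its argument "series" is a list of rows, each a list of 2 entries, a list of its own where there are three numbers: the shift along the world's x, y, z in cm, then the turn about the world's z in degrees. A call has exactly 10 rows; each row shifts and turns the commanded pose from where the row before left it; what a row does not reach is not made up. A row lasts 1/8 s, in which the tool goes at most 62.5 mm and 10.7 degrees, less where a joint would pass 70% of its speed; a pose out of reach is approached as far as the arm can. A call with a gripper value outside its range is refused whole. "hand" is the closure, from 0 (fully open) to 1 (shut), set as the call begins (left out, the last holds). The fingers move at their own pace and stop on an object; "newtons" is the grip in N (left out, the last holds). Time passes only in rows, so rows that do not move let the fingers close, or fill a call up. It gives the time, the measured TCP pose, the force, the opening and the grip force at its end, in the units of the state.
- r.read_state(): the state, without advancing time (a new reading comes with each control period).
- vision.camera(name): name is "side" or "top" or "wrist"; returns a dict with "color" (480x640x3 uint8, red, green, blue), "intrinsics" (3x3 intrinsics, pixels), "R" (3x3) and "t" (3): a world point X has camera coordinates R X + t; the wrist camera has in their place "mount" (4x4, takes a point from camera to tool coordinates, whose origin is the TCP and whose axes are the flange's). Camera axes: x right, y down, z forward; pixel columns grow to the right and rows downward; lengths in m; the calibration is good to about 2 mm. A picture is of the moment at which its call begins: read the wrist's pose just before it. There is no depth.
- r.close_job(): hands the job in; it is judged then, once.
The state is a dict: "time": time; "joint_positions": joint angles; "joint_vel": joint speeds; "joint_torque": joint torques, N m; "ee_pos": TCP position; "eef_rot": TCP orientation; "ft_force": force on the tool from outside, world axes, zero at the start; "torque": the same for the moment, N m; "width": finger opening in m; "grip_force": force on a finger pad.
Only numpy, scipy, OpenCV 4.12 (cv2) and the standard library are available. Lean on these libraries where they do the work, as an engineer would, in place of code of your own. Each camera call takes 0.05 s, during which the arm holds its last target. There are 200 camera calls.

### The job

Check the soldering turntable's bearing: flick the disc by one of its posts so that it coasts on its own, untouched, for at least two seconds at more than a quarter turn a second, then brake the disc with a fingertip so that it stops with its index mark at the stand's pointer, and take the finger away. Stop it there in one go: after the mark has passed the pointer the disc may not come to rest anywhere else. Grasp nothing, leave the ring lying on the block in the middle, and do not disturb the other things on the bench.

Things in the scene. Friction and masses are not known exactly. Their poses are not given: they have to be found in the camera images.
- stand: Fixed dark stand of the turntable; origin on the bench under the disc's axis, z up, x towards its pointer. Carries a level aluminium disc (270 mm diameter, top face 58 mm above the bench). Two round posts and the index fin stand 85 mm from the axis, 120 degrees apart. The flat band from 95 to 135 mm radius stays clear as it turns: a fingertip can press down there to brake.
- turntable (a joint): Disc angle, rad, unlimited, counted over turns, growing counter-clockwise from above; 0 and whole turns (2 pi) = mark at the pointer. Turns freely both ways, inertia 0.006 to 0.010 kg m2. Coasting, it slows in proportion to speed (time constant 5 to 9 s) plus a drag of 0.02 to 0.04 rad/s2. A few newtons on the band stop it almost at once. Starts at rest at 0.8 to 5.5.
- mark (a point): Index mark: dark engraved radial line, 6 mm wide, from the fin to the disc's rim; this point is on it at 125 mm from the axis, on the disc's top face (58 mm above the bench). The fin just inside it is a flat upright steel tab 16 mm (radial) x 6 mm x 25 mm tall, centred 85 mm from the axis.
- post_a (a point): Top centre (83 mm above the bench) of the round post that stands 120 degrees counter-clockwise from the mark, 85 mm from the axis; 12 mm diameter, 25 mm tall. Push it sideways to spin the disc.
- post_b (a point): Top centre of the like post 120 degrees clockwise from the mark.
- pointer (a point): Tip of the stand's fixed dark pointer, 139 mm from the axis just outside the rim, 62 mm above the bench. Its bracket (22 mm wide) reaches out to 162 mm and up to 66 mm above the bench.
- block_top (a point): Centre of the top face (78 mm above the bench) of the round pale soldering block, 64 mm diameter, 20 mm tall, fixed on the middle of the disc and turning with it.
- ring: Plain brass finger ring, 23 mm across, 6 mm tall, lying loose on the soldering block; origin at the centre of its underside. Must stay on the block, within 15 mm of its centre.
- bench_block: Loose steel block 60 x 60 x 20 mm; origin under its centre. Leave alone.
- flux_jar: Loose amber jar with white cap, 44 mm diameter, about 50 mm tall; origin under its centre. Leave alone.
- ring_clamp: Loose wooden hand clamp with brass band, 133 x 31 x 21 mm, lying; origin near its middle, long axis x. Leave alone.
- pliers: Loose pliers with black handles, about 160 mm long, 11 mm thick, lying along x; origin near the middle. Leave alone.
- brush: Loose hand brush lying on the bench along its x; leave alone.
- dish: Loose white ceramic dish, 70 mm across, 22 mm tall; leave alone.
- hammer: Loose small hammer lying on the bench along its x; leave alone.

How it is judged:
On the way, in this order (a step that is already met when the one before it is completed fails the run):
1. the disc coasts untouched at over 1.5 rad/s for 2 s ((velocity of joint turntable above 1.5 rad/s or velocity of joint turntable below -1.5 rad/s) and contact force between the fingers and stand below 0.02 N), for 2 s.
2. a fingertip holds the disc still with the mark at the pointer (contact force between the fingers and stand above 0.3 N and velocity of joint turntable between -0.1 and 0.1 rad/s and y of mark in the frame of stand between -0.0175 and 0.0175 m and x of mark in the frame of stand above 0 m), for 0.1 s.
At the end, for the whole second after the job is handed in: The disc is at rest (under 0.03 rad/s) with the mark within 17.5 mm sideways of the pointer's line (8 degrees), the ring lies on the block within 15 mm of its centre, and nothing is touched (y of mark in the frame of stand between -0.0175 and 0.0175 m and x of mark in the frame of stand above 0 m and velocity of joint turntable between -0.03 and 0.03 rad/s and distance between ring and block_top below 0.015 m).
It fails at once if after the mark has passed the pointer, the disc came to rest away from it ((value of joint turntable above 6.5 rad or value of joint turntable below -0.2 rad) and velocity of joint turntable between -0.02 and 0.02 rad/s and not (y of mark in the frame of stand between -0.0175 and 0.0175 m and x of mark in the frame of stand above 0 m)).
It fails at once if the ring was lifted or knocked off the middle of the block (not (distance between ring and block_top below 0.015 m)).
It fails at once if a bystander was moved by more than 15 mm (distance of any of bench_block, flux_jar, ring_clamp, pliers, brush, dish, hammer from where it was at the start of the episode above 0.015 m).
It also fails if it takes over 58 s, if anything falls off the work surface, if the arm or the gripper's body presses on something with over 40 N, if the wrist force passes 120 N, or if a joint passes its speed limit or range.

## Working session

There is one attempt and no reset: what is moved stays moved. The work goes in short steps, Python scripts to look and compute and a tool call to move; the robot and the scene stay as the last step left them, time stands still between calls to the robot, and variables do not carry over. Pictures are saved under pics/ and viewed, at most 10 in all, crops included, and the job is handed in when it is done.

Besides the shell and the picture viewer there is one more tool, called after ">>>" by a JSON object that holds its "method" and its "body", one argument or row to a line. drive_tool: Moves the arm, as the interface text tells. Its arguments: {"type":"object","properties":{"series":{"type":"array"},"hand":{"type":"number"},"newtons":{"type":"number"}},"required":["series"]}

```bash
mkdir -p pics; ls; python3 - <<'E'
from bench import r, vision
import cv2,numpy as np
s=r.read_state();print(s)
for n in("top","side"):
    c=vision.camera(n);cv2.imwrite(f"pics/{n}0.png",c["color"][...,::-1]);print(n,c["intrinsics"],c["R"],c["t"])
    np.savez(f"{n}.npz",**{k:np.array(v) for k,v in c.items()})
E
```

```text
pics
{'time': 0.0, 'joint_positions': array([-1.21961124,  0.33289464, -0.06465189,  1.46092423,  0.02159659,
        1.34991778, -0.08850994]), 'joint_vel': array([ 1.08119677e-03,  6.06402604e-05, -7.60448886e-04,  1.04305305e-03,
       -2.26622459e-04, -1.49888798e-03, -1.52030024e-04]), 'joint_torque': array([-7.45155339e-04, -6.23247671e+01,  2.37512542e-02, -3.89894557e+01,
       -6.16108370e-02,  3.99916526e-02,  1.51420500e-04]), 'ee_pos': array([0.22810762, 0.58148349, 0.22974776]), 'eef_rot': array([ 1.85823869e-01,  9.82582803e-01, -7.18208262e-04, -9.54439237e-05]), 'ft_force': array([-0.53399327, -0.74785953, -0.02524546]), 'torque': array([ 0.04627982,  0.00169931, -0.01158899]), 'grip_force': 0.0, 'width': 0.08669821827048331}
top [[504.55786816   0.         316.33478211]
 [  0.         504.55786816 234.43835742]
 [  0.           0.           1.        ]] [[-0.00378362 -0.99989977  0.01364306]
 [-0.98896751  0.00172121 -0.14812259]
 [ 0.14808426 -0.01405298 -0.9888749 ]] [0.00815891 0.53303966 1.17059296]
side [[618.00218623   0.         307.27721156]
 [  0.         618.00218623 244.80790985]
 [  0.           0.           1.        ]] [[ 0.86958876 -0.4937562  -0.0044949 ]
 [-0.33796859 -0.58853425 -0.73444174]
 [ 0.35998976  0.64018142 -0.67865686]] [-0.45255514  0.24165263  1.20834018]
```

View pics/top0.png

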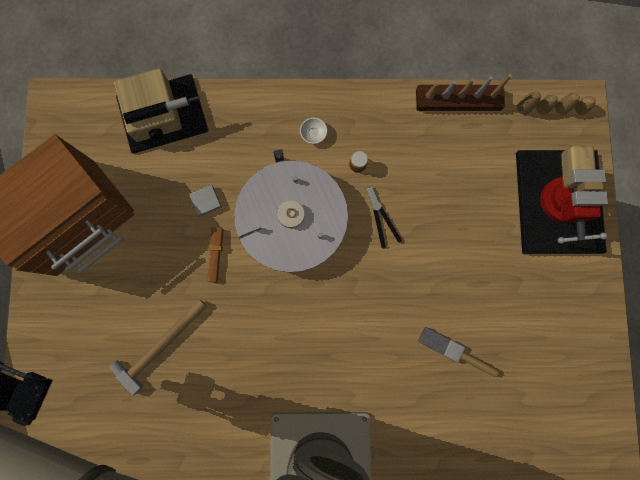

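View pics/side0.png

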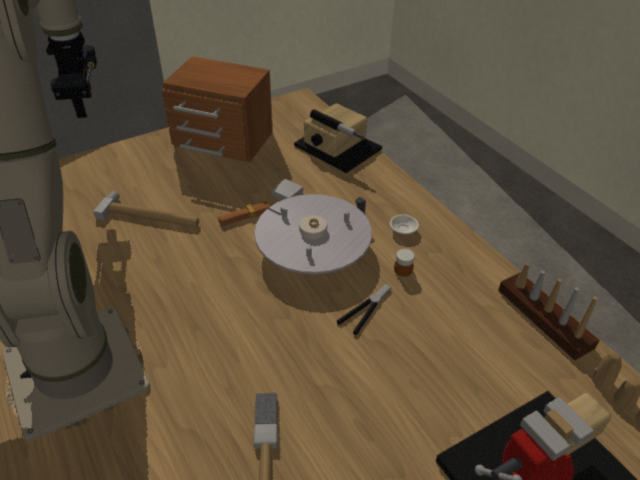

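The top view shows the disc centred near (291,216), the pointer at (279,156), the mark and fin near (240,237), and posts near (300,181) and (325,237). The side view agrees, with the ring on the block.

```bash
cat > h.py <<'E'
import numpy as np,cv2
def ray(c,uv,z):
    d=np.linalg.inv(c["intrinsics"])@np.array([uv[0],uv[1],1.]);R=np.array(c["R"]);o=-R.T@c["t"];d=R.T@d
    return o+d*(z-o[2])/d[2]
def px(c,X):
    p=c["intrinsics"]@(c["R"]@np.array(X)+c["t"]);return p[:2]/p[2]
E
python3 - <<'E'
from h import *
c=dict(np.load("top.npz"));im=c["color"]
hsv=cv2.cvtColor(im,cv2.COLOR_RGB2HSV)
m=((hsv[...,1]<45)&(hsv[...,2]>100)).astype(np.uint8)
m[:, :225]=0;m[:,360:]=0;m[:155]=0;m[280:]=0
m=cv2.morphologyEx(m,cv2.MORPH_OPEN,np.ones((3,3)))
cs,_=cv2.findContours(m,0,2);k=cv2.convexHull(max(cs,key=cv2.contourArea))[:,0]
W=np.array([ray(c,p,.058)[:2] for p in k])
A=np.c_[2*W,np.ones(len(W))];s=np.linalg.lstsq(A,(W**2).sum(1),rcond=None)[0]
C=s[:2];print("C",C,"R",np.sqrt(s[2]+C@C))
for n,p,z in[("ptr",(279,156),.064),("mark",(241,237),.058),("postA",(297,180),.083),("postB",(321,236),.083),("fin",(268,231),.07),("block",(291,213),.078),("jar",(360,157),.05),("dish",(314,130),.02),("pl",(372,190),.01),("clampT",(216,230),.02),("blk",(205,200),.02)]:
    w=ray(c,p,z);d=w[:2]-C;print(n,w.round(3),np.hypot(*d).round(3),np.degrees(np.arctan2(d[1],d[0])).round(1))
v=im[145:285,225:360,::-1];cv2.imwrite("pics/crop.png",cv2.resize(v,None,fx=4.2,fy=4.2,interpolation=cv2.INTER_CUBIC))
E
```

```text
C [0.57718586 0.06707186] R 0.13369799927697
ptr [0.72  0.096 0.064] 0.146 11.5
mark [0.525 0.184 0.058] 0.129 114.2
postA [0.656 0.052 0.083] 0.08 -10.7
postB [ 0.523 -0.003  0.083] 0.089 -127.6
fin [0.537 0.12  0.07 ] 0.067 127.3
block [0.578 0.066 0.078] 0.001 -45.8
jar [ 0.722 -0.1    0.05 ] 0.221 -49.1
dish [0.802 0.011 0.02 ] 0.231 -14.0
pl [ 0.649 -0.133  0.01 ] 0.213 -70.2
clampT [0.547 0.251 0.02 ] 0.186 99.2
blk [0.622 0.28  0.02 ] 0.217 78.1
```

View pics/crop.png

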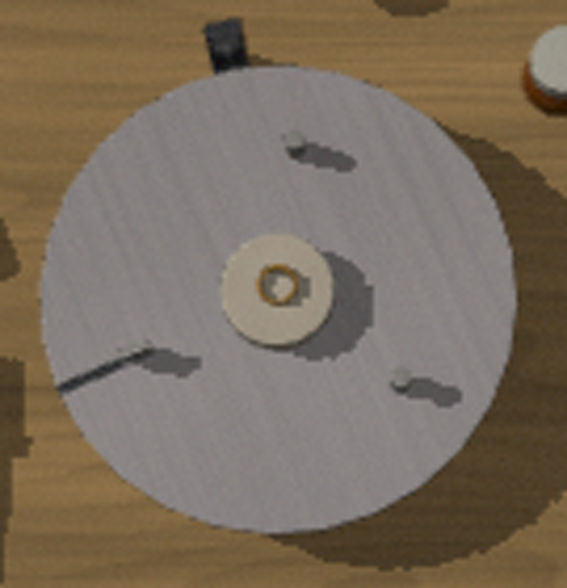

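The enlarged crop puts the mark's outer end at (239.8,237.4) and the fin top at about (259,228). The post tops are at (295,178.3) and (320.5,234.5), and the pointer tip is at (280.2,161.7). I'll refine the centre and angles while moving the arm above the braking place on the +y side of the disc, fingers closed.

```bash
cat >> h.py <<'E'
def mark(c,C,show=0,r0=.120,r1=.131):
    """world angle of the narrow dark line on the outer band, deg, and its contrast"""
    a=np.arange(0,360,.5);g=cv2.cvtColor(c["color"],cv2.COLOR_RGB2GRAY)
    R=np.linspace(r0,r1,7);P=np.array([[px(c,[C[0]+q*np.cos(t),C[1]+q*np.sin(t),.058]) for t in np.radians(a)] for q in R]).astype(np.float32)
    v=cv2.remap(g,P[...,0],P[...,1],cv2.INTER_LINEAR).astype(float).mean(0)
    n=lambda k:np.roll(v,k)
    dip=np.minimum(np.minimum(n(8),n(10)),np.minimum(n(-8),n(-10)))-v   # dark between two bright sides
    k=int(dip.argmax());i=np.arange(k-6,k+7);w=np.clip(dip[i%720],0,None)
    return ((a[1]*(i*w).sum()/w.sum()))%360,dip[k]
E
python3 - <<'E'
from h import *
for n in("top","side"):
    c=dict(np.load(n+".npz"));C=np.array([.5772,.0671]);print(n,mark(c,C))
    if n=="side":
        im=c["color"];hsv=cv2.cvtColor(im,cv2.COLOR_RGB2HSV)
        m=((hsv[...,1]<45)&(hsv[...,2]>100)).astype(np.uint8);m[:, :245]=0;m[:,380:]=0;m[:195]=0;m[275:]=0
        m=cv2.morphologyEx(m,cv2.MORPH_OPEN,np.ones((3,3)))
        cs,_=cv2.findContours(m,0,2);k=cv2.convexHull(max(cs,key=cv2.contourArea))[:,0]
        W=np.array([ray(c,p,.058)[:2] for p in k]);(x,y),q=cv2.minEnclosingCircle(W.astype(np.float32));print("side centre",x,y,q)
c=dict(np.load("top.npz"))
for n,p,z in[("ptr",(280.2,161.7),.062),("brk",(278.3,150.2),.066),("mark",(239.8,237.4),.058),("posta",(320.5,234.5),.083),("postb",(295.2,178.3),.083),("fin",(259,228),.083)]:
    w=ray(c,p,z);d=w[:2]-C;print(n,w.round(4),np.hypot(*d).round(3),np.degrees(np.arctan2(d[1],d[0])).round(1))
E
```

```text
top (np.float64(113.47791304347827), np.float64(78.85714285714286))
side (np.float64(115.27334584702017), np.float64(59.14285714285715))
side centre 0.5740088820457458 0.07147073745727539 0.13954730331897736
ptr [0.7066 0.0932 0.062 ] 0.132 11.4
brk [0.734  0.0977 0.066 ] 0.16 11.0
mark [0.5236 0.1872 0.058 ] 0.132 114.1
posta [ 0.5264 -0.0023  0.083 ] 0.086 -126.2
postb [0.66   0.0565 0.083 ] 0.084 -7.3
fin [0.5419 0.1398 0.083 ] 0.081 115.9
```

>>> {"method": "drive_tool", "body": {
  "series": [
    [[0, -5, 0], -6],
    [[0, -5, 0], -6],
    [[2, -5, 0], -7],
    [[4, -4, 0], -7],
    [[5, -4, 0], -7],
    [[5, -4, -1], -7],
    [[5, -4, -2], -7],
    [[5, -4, -3], -7],
    [[5, -3, -3], -7],
    [[3.9, -2, -2], -7]
  ],
  "hand": 1,
  "newtons": 20
}}

```text
time: 1.35
ee_pos: [0.5638, 0.191, 0.1257]
eef_rot: [0.705, 0.709, -0.001, 0.0]
ft_force: [0.3, 0.3, 0.7]
width: 0.0016
grip_force: 0.0
```

>>> {"method": "drive_tool", "body": {
  "series": [
    [[0, 0, -2], 0],
    [[0, 0, -2], 0],
    [[0, 0, -1], 0],
    [[0, 0, 0], 0],
    [[0, 0, 0], 0],
    [[0, 0, 0], 0],
    [[0, 0, 0], 0],
    [[0, 0, 0], 0],
    [[0, 0, 0], 0],
    [[0, 0, 0], 0]
  ]
}}

```text
time: 2.6
ee_pos: [0.5627, 0.193, 0.0772]
eef_rot: [0.704, 0.711, 0.0, 0.0]
ft_force: [-0.8, -0.7, -0.1]
width: 0.0007
grip_force: 0.0
```

>>> {"method": "drive_tool", "body": {
  "series": [
    [[1.4, -1.1, 0], 0],
    [[0, 0, -0.5], 0],
    [[0, 0, -0.4], 0],
    [[0, 0, -0.2], 0],
    [[0, 0, 0], 0],
    [[0, 0, 0], 0],
    [[0, 0, 0], 0],
    [[0, 0, 0], 0],
    [[0, 0, 0], 0],
    [[0, 0, 0], 0]
  ]
}}

```text
time: 3.85
ee_pos: [0.5769, 0.182, 0.0665]
eef_rot: [0.703, 0.711, 0.0, 0.0]
ft_force: [0.8, -1.7, 5.6]
width: 0.0003
grip_force: 2.7
```

>>> {"method": "drive_tool", "body": {
  "series": [
    [[0, 0, 0.1], 0],
    [[0, 0, 0], 0],
    [[0, 0, 0], 0],
    [[0, 0, 0], 0],
    [[0, 0, 0], 0],
    [[0, 0, 0], 0],
    [[0, 0, 0], 0],
    [[0, 0, 0], 0],
    [[0, 0, 0], 0],
    [[0, 0, 0], 0]
  ]
}}

```text
time: 5.1
ee_pos: [0.5767, 0.182, 0.0672]
eef_rot: [0.704, 0.711, 0.0, 0.0]
ft_force: [-0.2, -0.1, -0.2]
width: 0.0005
grip_force: 0.0
```

>>> {"method": "drive_tool", "body": {
  "series": [
    [[0, 0, 2.5], 0],
    [[2, 0, 2.5], 0],
    [[4.3, -1, 0], 0],
    [[2, -4, 0], 0],
    [[0, -4.2, 0], 0],
    [[0, -4.5, 0], 0],
    [[0, -4.3, 0], 0],
    [[0, 0, 0], 0],
    [[0, 0, 0], 0],
    [[0, 0, 0], 0]
  ]
}}

```text
time: 6.35
ee_pos: [0.6597, 0.0038, 0.1171]
eef_rot: [0.703, 0.711, 0.0, -0.0]
ft_force: [1.0, -0.1, -0.1]
width: 0.0002
grip_force: 0.0
```

>>> {"method": "drive_tool", "body": {
  "series": [
    [[0, 0, -1.5], 0],
    [[0, 0, -1.5], 0],
    [[0, 0, -1.3], 0],
    [[0, 0, 0], 0],
    [[0, 0, 0], 0],
    [[0, 0, 0], 0],
    [[0, 0, 0], 0],
    [[0, 0, 0], 0],
    [[0, 0, 0], 0],
    [[0, 0, 0], 0]
  ]
}}

```text
time: 7.6
ee_pos: [0.6597, 0.0021, 0.0742]
eef_rot: [0.703, 0.711, 0.0, 0.0]
ft_force: [-1.2, 0.0, 0.6]
width: 0.0004
grip_force: 0.0
```

>>> {"method": "drive_tool", "body": {
  "series": [
    [[0, 1.5, 0], 0],
    [[0, 3.2, 0], 0],
    [[0, 3.2, 0], 0],
    [[0, 1.5, 0.5], 0],
    [[0, 0, 3], 0],
    [[0, 0, 2.5], 0],
    [[0, 3, 0], 0],
    [[-2, 3, 0], 0],
    [[-4, 2.5, 0], 0],
    [[-2.3, 0.1, 0], 0]
  ]
}}

```text
time: 8.85
ee_pos: [0.5748, 0.1847, 0.1343]
eef_rot: [0.702, 0.712, 0.0, -0.0]
ft_force: [0.9, 0.3, 1.2]
width: 0.0007
grip_force: 0.0
```

```bash
cat > look.py <<'E'
from bench import r, vision
from h import *
import sys
C=np.array([.5772,.0671])
for i in range(int(sys.argv[1])):
    for n in sys.argv[2:]:
        t=r.read_state()["time"];c=vision.camera(n);a,d=mark(c,C);print(n,round(t,3),round(a-11.3,2),round(d,1))
        with open("log.txt","a") as f:print(n,t,a-11.3,d,file=f)
cv2.imwrite("pics/last_%.2f.png"%t,c["color"][...,::-1]);print(r.read_state()["ee_pos"])
E
python3 look.py 3 top side
```

```text
top 8.85 314.28 79.7
side 8.9 183.29 50.9
top 8.95 333.68 79.9
side 9.0 343.37 41.1
top 9.05 -7.42 80.3
side 9.1 2.87 45.0
[0.57754961 0.18143606 0.13448393]
```

>>> {"method": "drive_tool", "body": {
  "series": [
    [[0, 0, -2], 0],
    [[0, 0, -2], 0],
    [[0, 0, -1.5], 0],
    [[0, 0, -0.5], 0],
    [[0, 0, 0], 0],
    [[0, 0, 0], 0],
    [[0, 0, 0], 0],
    [[0, 0, 0], 0],
    [[0, 0, 0], 0],
    [[0, 0, 0], 0]
  ]
}}

```text
time: 10.4
ee_pos: [0.5766, 0.1821, 0.0742]
eef_rot: [0.703, 0.711, 0.0, 0.0]
ft_force: [-1.0, -0.9, 0.5]
width: 0.0004
grip_force: 0.0
```

```bash
python3 look.py 3 top side
```

```text
top 10.4 225.87 52.7
side 10.45 232.1 45.0
top 10.5 241.5 51.7
side 10.55 247.05 40.1
top 10.6 257.21 77.6
side 10.65 262.81 64.6
[0.57667542 0.18200734 0.07418429]
```

>>> {"method": "drive_tool", "body": {
  "series": [
    [[0, 0, 0], 0],
    [[0, 0, 0], 0],
    [[0, 0, 0], 0],
    [[0, 0, 0], 0],
    [[0, 0, 0], 0],
    [[0, 0, 0], 0],
    [[0, 0, 0], 0],
    [[0, 0, 0], 0],
    [[0, 0, 0], 0],
    [[0, 0, 0], 0]
  ]
}}

```text
time: 11.95
ee_pos: [0.5767, 0.1821, 0.0742]
eef_rot: [0.703, 0.711, 0.0, 0.0]
ft_force: [0.8, 0.0, 0.3]
width: 0.0006
grip_force: 0.0
```

```bash
python3 look.py 3 top side
```

```text
top 11.95 44.46 14.3
side 12.0 92.55 65.0
top 12.05 44.45 14.0
side 12.1 104.79 59.3
top 12.15 44.43 14.6
side 12.2 116.86 61.9
[0.57666158 0.18204695 0.07419267]
```

>>> {"method": "drive_tool", "body": {
  "series": [
    [[0, 0, 0], 0],
    [[0, 0, 0], 0],
    [[0, 0, 0], 0],
    [[0, 0, 0], 0],
    [[0, 0, 0], 0],
    [[0, 0, 0], 0],
    [[0, 0, 0], 0],
    [[0, 0, 0], 0],
    [[0, 0, 0], 0],
    [[0, 0, 0], 0]
  ]
}}

```text
time: 13.5
ee_pos: [0.5767, 0.182, 0.0742]
eef_rot: [0.703, 0.711, 0.0, 0.0]
ft_force: [0.7, 0.0, -0.8]
width: 0.0003
grip_force: 0.0
```

```bash
python3 look.py 3 top side
```

```text
top 13.5 259.98 79.7
side 13.55 263.35 66.4
top 13.6 270.16 82.7
side 13.65 273.47 62.1
top 13.7 280.08 83.6
side 13.75 283.35 62.4
[0.57667199 0.1820257  0.07417873]
```

```bash
cat > fit.py <<'E'
import numpy as np
from scipy.optimize import least_squares
L=[l.split() for l in open("log.txt")]
D=np.array([[float(l[1]),np.radians(float(l[2])),l[0]=="side"] for l in L if float(l[3])>38])
t0=D[0,0]
def th(p,t):
    w,tau,d,a=p[:4];s=t-t0;e=np.exp(-s/tau);return a+(w+d*tau)*tau*(1-e)-d*tau*s
def w(p,t): return (p[0]+p[2]*p[1])*np.exp(-(t-t0)/p[1])-p[2]*p[1]
def res(p):
    x=th(p,D[:,0])+p[4]*D[:,2]-D[:,1];return np.r_[np.arctan2(np.sin(x),np.cos(x))/.01,(p[2]-.03)/.008,(p[1]-7)/2,p[4]/.02]
s=min((least_squares(res,[a,b,.03,D[0,1],0],loss="soft_l1") for a in(3.2,3.3,3.4) for b in (5.5,6.5,7,8)),key=lambda s:s.cost)
p=s.x;print("w tau d a off",p.round(4),"cost",s.cost)
print("last resid deg",np.degrees(res(p)[:-3][-8:]*.01).round(1))
g=np.arange(D[-1,0],D[-1,0]+25,.005);q=th(p,g)/(2*np.pi)
for k in np.where((np.diff(np.floor(q))>0)&(w(p,g[1:])>0))[0]: print("pass",g[k].round(3),"w",w(p,g[k]).round(3),"turns",q[k+1].round(3))
print("stop",g[np.argmin(abs(w(p,g)))],"at",q[np.argmin(abs(w(p,g)))])
E
python3 fit.py
```

```text
w tau d a off [ 3.4012  7.7969  0.0327  5.4845 -0.0194] cost 260.3791341465519
last resid deg [-2.4 -2.2  0.   0.6 -0.2  0.4 -0.2  0.3]
pass 14.57 w 1.501 turns 3.0
pass 21.485 w 0.468 turns 4.0
stop 29.615000000002482 at 4.251103287756528
```

>>> {"method": "drive_tool", "body": {
  "series": [
    [[0, 0, 0], 0],
    [[0, 0, 0], 0],
    [[0, 0, 0], 0],
    [[0, 0, 0], 0],
    [[0, 0, 0], 0],
    [[0, 0, 0], 0],
    [[0, 0, 0], 0],
    [[0, 0, 0], 0],
    [[0, 0, 0], 0],
    [[0, 0, 0], 0]
  ]
}}

```text
time: 15.05
ee_pos: [0.5767, 0.182, 0.0742]
eef_rot: [0.704, 0.711, 0.0, 0.0]
ft_force: [-0.9, 0.4, -0.2]
width: 0.0004
grip_force: 0.0
```

```bash
python3 look.py 1 top side
```

```text
top 15.05 44.35 13.9
side 15.1 45.89 57.3
[0.57666745 0.18202812 0.07417264]
```

>>> {"method": "drive_tool", "body": {
  "series": [
    [[0, 0, 0], 0],
    [[0, 0, 0], 0],
    [[0, 0, 0], 0],
    [[0, 0, 0], 0],
    [[0, 0, 0], 0],
    [[0, 0, 0], 0],
    [[0, 0, 0], 0],
    [[0, 0, 0], 0],
    [[0, 0, 0], 0],
    [[0, 0, 0], 0]
  ]
}}

```text
time: 16.4
ee_pos: [0.5767, 0.1821, 0.0742]
eef_rot: [0.703, 0.711, 0.0, 0.0]
ft_force: [0.7, -0.2, 0.4]
width: 0.0005
grip_force: 0.0
```

```bash
python3 look.py 1 top side
```

```text
top 16.4 138.93 65.6
side 16.45 143.32 52.0
[0.57666772 0.18203254 0.07419356]
```

>>> {"method": "drive_tool", "body": {
  "series": [
    [[0, 0, 0], 0],
    [[0, 0, 0], 0],
    [[0, 0, 0], 0],
    [[0, 0, 0], 0],
    [[0, 0, 0], 0],
    [[0, 0, 0], 0],
    [[0, 0, 0], 0],
    [[0, 0, 0], 0],
    [[0, 0, 0], 0],
    [[0, 0, 0], 0]
  ]
}}

```text
time: 17.75
ee_pos: [0.5767, 0.182, 0.0742]
eef_rot: [0.704, 0.711, 0.0, 0.0]
ft_force: [-0.4, 0.3, 0.8]
width: 0.0006
grip_force: 0.0
```

```bash
python3 look.py 1 top side; python3 fit.py
```

```text
top 17.75 219.33 53.6
side 17.8 220.54 42.4
[0.57665597 0.18202268 0.07420036]
w tau d a off [ 3.3927  7.7844  0.0287  5.487  -0.0125] cost 267.23031506951776
last resid deg [ 1.   0.1  1.  -2.   0.1 -1.7 -0.2  0.5]
pass 21.23 w 0.514 turns 4.0
stop 30.51499999999747 at 4.305515154113894
```

>>> {"method": "drive_tool", "body": {
  "series": [
    [[0, 0, -0.2], 0],
    [[0, 0, -0.1], 0],
    [[0, 0, 0], 0],
    [[0, 0, 0], 0],
    [[0, 0, 0], 0],
    [[0, 0, 0], 0],
    [[0, 0, 0], 0],
    [[0, 0, 0], 0],
    [[0, 0, 0], 0],
    [[0, 0, 0], 0]
  ]
}}

```text
time: 19.1
ee_pos: [0.5767, 0.182, 0.0712]
eef_rot: [0.703, 0.711, 0.0, 0.0]
ft_force: [-0.5, 0.4, -0.5]
width: 0.0006
grip_force: 0.0
```

```bash
python3 look.py 2 top side; python3 fit.py
```

```text
top 19.1 284.62 81.7
side 19.15 285.16 57.7
top 19.2 288.82 81.3
side 19.25 289.5 58.3
[0.57664904 0.18204693 0.07119714]
w tau d a off [ 3.395   7.7071  0.0261  5.4869 -0.0173] cost 267.96019750311615
last resid deg [ 0.2 -1.9  0.1  0.5 -0.4  0.2 -0.3  0.1]
pass 21.19 w 0.524 turns 4.0
stop 31.079999999997646 at 4.326471363699641
```

>>> {"method": "drive_tool", "body": {
  "series": [
    [[0, 0, -0.1], 0],
    [[0, 0, 0], 0],
    [[0, 0, 0], 0],
    [[0, 0, 0], 0],
    [[0, 0, 0], 0],
    [[0, 0, 0], 0],
    [[0, 0, 0], 0],
    [[0, 0, 0], 0],
    [[0, 0, 0], 0],
    [[0, 0, 0], 0]
  ]
}}

```text
time: 20.55
ee_pos: [0.5767, 0.182, 0.0702]
eef_rot: [0.703, 0.711, 0.0, 0.0]
ft_force: [0.1, -0.5, -0.1]
width: 0.0003
grip_force: 0.0
```

```bash
python3 look.py 1 top side; python3 fit.py
```

```text
top 20.55 340.15 79.6
side 20.6 342.15 39.7
[0.57667877 0.18201209 0.07019062]
w tau d a off [ 3.3988  7.6075  0.023   5.4856 -0.0159] cost 269.74396422017327
last resid deg [ 0.   0.6 -0.2  0.5 -0.1  0.5  0.1 -1.2]
pass 21.16 w 0.534 turns 4.0
stop 31.80999999999777 at 4.349876194871275
```

>>> {"method": "drive_tool", "body": {
  "series": [
    [[0, 0, 0], 0],
    [[0, 0, 0], 0],
    [[0, 0, 0], 0],
    [[0, 0, -0.4], 0],
    [[0, 0, -0.05], 0],
    [[0, 0, 0], 0],
    [[0, 0, 0], 0],
    [[0, 0, 0], 0],
    [[0, 0, 0], 0],
    [[0, 0, 0], 0]
  ]
}}

```text
time: 21.9
ee_pos: [0.5776, 0.1821, 0.0665]
eef_rot: [0.704, 0.711, 0.001, 0.0]
ft_force: [-0.8, -0.4, 6.9]
width: 0.0002
grip_force: 3.4
```

```bash
python3 look.py 2 top side
```

```text
top 21.9 -1.15 77.4
side 21.95 -0.76 38.1
top 22.0 -1.15 79.7
side 22.05 -0.79 38.4
[0.57755462 0.18210384 0.0665132 ]
```

Stopped at −1° from the pointer. Next I lift straight up and check.

>>> {"method": "drive_tool", "body": {
  "series": [
    [[0, 0, 0.3], 0],
    [[0, 0, 1], 0],
    [[0, 0, 2.5], 0],
    [[0, 0, 3], 0],
    [[0, 0, 3], 0],
    [[0, 0, 0], 0],
    [[0, 0, 0], 0],
    [[0, 0, 0], 0],
    [[0, 0, 0], 0],
    [[0, 0, 0], 0]
  ]
}}

```text
time: 23.35
ee_pos: [0.5765, 0.182, 0.1633]
eef_rot: [0.703, 0.711, -0.0, -0.0]
ft_force: [0.4, -0.1, -0.9]
width: 0.0006
grip_force: 0.0
```

```bash
python3 look.py 2 side top; ls pics
```

```text
side 23.35 4.16 48.9
top 23.4 3.36 78.7
side 23.45 4.27 53.3
top 23.5 3.61 79.9
[0.57666571 0.18200523 0.16363492]
crop.png
last_10.65.png
last_12.20.png
last_13.75.png
last_15.10.png
last_16.45.png
last_17.80.png
last_19.25.png
last_20.60.png
last_22.05.png
last_23.50.png
last_9.10.png
side0.png
top0.png
```

>>> {"method": "drive_tool", "body": {
  "series": [
    [[0, 0, 0], 0],
    [[0, 0, 0], 0],
    [[0, 0, 0], 0],
    [[0, 0, 0], 0],
    [[0, 0, 0], 0],
    [[0, 0, 0], 0],
    [[0, 0, 0], 0],
    [[0, 0, 0], 0],
    [[0, 0, 0], 0],
    [[0, 0, 0], 0]
  ]
}}

```text
time: 24.8
ee_pos: [0.5767, 0.182, 0.1637]
eef_rot: [0.703, 0.711, 0.0, 0.0]
ft_force: [0.3, 0.5, -0.3]
width: 0.0003
grip_force: 0.0
```

```bash
python3 look.py 2 side top; python3 -c "
import cv2,glob
f=sorted(glob.glob('pics/last_2*'))[-1];print(f);v=cv2.imread(f)[135:285,225:360];cv2.imwrite('pics/z.png',cv2.resize(v,None,fx=4,fy=4,interpolation=cv2.INTER_CUBIC))"
```

```text
side 24.8 6.05 51.1
top 24.85 5.16 80.3
side 24.9 6.06 52.1
top 24.95 5.17 79.1
[0.576689   0.18202468 0.16370814]
pics/last_24.95.png
```

View pics/z.png

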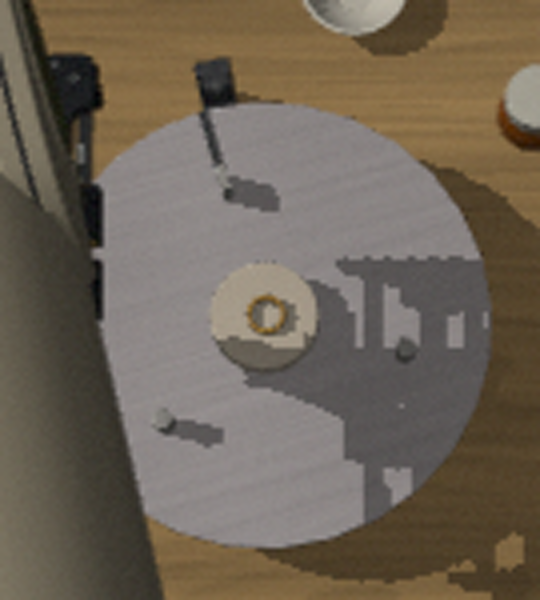

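The disc is at rest, with the mark's end at crop (205,110) just left of the bracket's centre line (~218) and the ring on the block. I'll check the margin using the bracket centroid, since a wrong centre or pointer angle could use it up.

```bash
python3 - <<'E'
from h import *
import cv2
for n in("top","side"):
    c=dict(np.load(n+".npz"));g=cv2.cvtColor(c["color"],cv2.COLOR_RGB2GRAY)
    P=px(c,[.724,.0965,.066]).astype(int);w=14;y0,x0=P[1]-w,P[0]-w
    m=(g[y0:y0+2*w,x0:x0+2*w]<60).astype(np.uint8)
    k,l,s,ce=cv2.connectedComponentsWithStats(m)
    for i in range(1,k):
        if s[i,4]>15:
            W=ray(c,ce[i]+[x0,y0],.063)
            for C in([.5772,.0671],[.575,.069]):
                d=W[:2]-C;print(n,s[i],W.round(4),np.hypot(*d).round(3),np.degrees(np.arctan2(d[1],d[0])).round(1))
E
python3 look.py 1 top
```

```text
top [10 10 11 12 95] [0.7215 0.0969 0.063 ] 0.147 11.7
top [10 10 11 12 95] [0.7215 0.0969 0.063 ] 0.149 10.8
side [10 13 10 15 94] [0.7165 0.0857 0.063 ] 0.14 7.6
side [10 13 10 15 94] [0.7165 0.0857 0.063 ] 0.142 6.7
top 25.0 5.17 78.3
[0.57668959 0.18201688 0.16369321]
```

```bash
python3 -c "
from bench import r
print(r.close_job())"
```

```text
the job is handed in; nothing more can be done
None
```

I handed the job in with the disc at rest and its mark about 5° from the pointer (limit 8°) by the top camera. It coasted at over 1.5 rad/s for about 5 s and stopped at −1° under the finger, then drifted about 6° when I lifted it. The ring still looked in place on the block, and the verdict was not shown.

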